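# Unbolt the slide loader with the hooked rod and click the magazine home

### The job

The slide loader's bolt is shot across its magazine lane: with the hooked rod, reach in under the barred guard and draw the bolt fully back, never touching the bolt with the gripper, and lay the rod flat on the black mat again. Then push the slide magazine, upright and nose first, fully home into the lane until the sprung ball clicks into its side notch; leave the bolt drawn and do not disturb the slide box, bottle or jar.

Things in the scene. Friction and masses are not known exactly. Their poses are not given: they have to be found in the camera images.
- loader: Fixed white and grey slide loader. Origin: centre of its underside on the bench; x axis = loading direction (away from the robot), y left, z up; other notes give mm in this frame. White base plate 12 thick, x -105..115, y -170..85. Right part: magazine lane along x. Left part: barred guard over the bolt, whose bar runs along y at x -20, z 22..36, its guides at y -64..-30.
- lane_mouth (a point): Middle of the lane's mouth, on its floor: loader x -45, y -105, z 12. Side walls 30 high, inner faces 63 apart (y -73.5 and -136.5), lead-in flares at x -60..-45, back stop at x 98.5. A bridge covers the far end (x 78..107, underside z 57, top z 63); the rest of the lane is open above.
- guard_opening (a point): Middle of the guard's open left side, where the rod goes in: loader x -22, y 85, z 48; clear from x -95 (front panel) to x 52 (thin post), from z 12 to 85. Guard: x -105..60, y -55..85, top z 92, bars too close for a hand. Inside, a black motor block: x 18..50, y 12..68, up to z 60.
- bolt_knob (a point): Point on the bolt's upright steel knob pin at z 55 of the loader: pin 12 diameter from z 36 to 75, with an 18 diameter head on z 69..75. In the loader frame it stands at x -20 and y = the bolt joint's value, about 80 mm inside the guard's open left side.
- bolt (a joint): Bolt, in m: 0 = fully shot (its tongue blocks the lane at x -28..-12 of the loader), 0.045 = fully drawn against its stop, towards the loader's +y. Stiff: about 3 N of friction, stays where it is left. Starts at 0 to 0.008.
- ball (a joint): Sprung steel ball (24 mm diameter, centre at x 50, z 32 of the loader) in the lane's right wall, in m: 0 = sprung out 6 mm into the lane, grows to 0.010 as pressed back to the right. The magazine's side presses it 3 to 6 mm (6 to 8 N); a push of about 5 to 12 N takes the magazine past.
- seat (a point): Fixed point on the lane floor (loader x 43, y -105, z 12): the magazine's origin comes here when it is home against the back stop (to 0.5 mm), its x axis along the loader's x.
- magazine: Grey slide magazine, 110 long (x), 60 wide, 40 high, 0.18 to 0.35 kg. Origin: centre of its underside; +x = rounded nose, which goes in first. Upright grip fin: 12 thick in x, 40 wide in y, centred at x -35, y 0, z 40..74. Full-height notch 23 wide, 8 deep in its right (-y) side at x 7. Starts upright on the bench at right, in one of two places exchanged with the slide box.
- rod: Hooked rod, 200 long, 0.1 to 0.16 kg. Origin: centre of its underside; x towards the hook, y left, z up. Pale wooden handle x -100..-10, 22 wide, 30 high (z 0..30). Steel shank 8 thick, axis y 0, z 15, to x 96, where it bends square to its left (+y): prong 8 thick, ending at y 32. Balances near x -24. Starts flat on the mat, hook roughly to the robot's right.
- rod_hook (a point): The rod's corner where shank and prong axes meet: x 96, y 0, z 15 of the rod.
- mat: Fixed black rubber mat, 260 (x) x 160 (y) x 3 thick, on the bench to the left. Origin: centre of its underside. The rod starts here and is laid back here.
- slide_box: Bystander: closed grey slide box, 102 x 66 x 44, no fin. Origin: centre of its underside.
- bottle: Bystander: small bottle, 48 diameter, 95 high, in front of the loader's guard. Origin: centre of its underside.
- jar: Bystander: jar, 60 diameter, 85 high, beyond the guard's left side. Origin: centre of its underside.

How it is judged:
On the way, in this order (a step that is already met when the one before it is completed fails the run):
1. the bolt is drawn back (at least 39 of its 45 mm) (value of joint bolt above 0.039 m), for 0.2 s.
2. the magazine is home in the lane with the ball in its notch (x of magazine in the frame of loader above 0.039 m and y of magazine in the frame of loader between -0.11 and -0.1 m and z of magazine in the frame of loader between 0.008 and 0.016 m and angle between the x axis of magazine and the x axis of loader, either way round below 0.06 rad and value of joint ball below 0.002 m), for 0.2 s.
At the end, for the whole second after the job is handed in: Bolt drawn 39 of 45 mm or more; magazine nose-in in the lane within 4 mm of home, 5 mm sideways, 4 mm in height, 0.06 rad, ball sprung out (under 2 mm pressed) in its notch; rod flat on the mat, its origin within 125 x 75 mm of the mat's centre (mat axes); both at rest (all of step 2 and value of joint bolt above 0.039 m and x of rod in the frame of mat between -0.125 and 0.125 m and y of rod in the frame of mat between -0.075 and 0.075 m and z of rod in the frame of mat below 0.008 m and angle between rod's own z axis and vertical below 0.15 rad and linear speed of each of rod, magazine below 0.02 m/s); the robot touches nothing.
It fails at once if the gripper or arm touches the bolt (only the rod may move it) (contact force between any of the fingers, the arm and bolt above 0.5 N).
It fails at once if the magazine is tipped (more than 0.5 rad) (angle between magazine's own z axis and vertical above 0.5 rad).
It fails at once if a bystander is shifted more than 20 mm or tipped over (distance of any of slide_box, bottle, jar from where it was at the start of the episode above 0.02 m or angle between any of slide_box, bottle, jar's own z axis and vertical above 0.4 rad).
It also fails if it takes over 72 s, if anything falls off the work surface, if the arm or the gripper's body presses on something with over 40 N, if the wrist force passes 120 N, or if a joint passes its speed limit or range.

### The arm

A 6-joint arm with a two-finger parallel gripper is mounted at the origin on the work surface. World frame = base frame: x ahead of the robot, y to its left, z up, the work surface at z = 0. Lengths are in m, angles in rad, forces in N, time in s.
With the tool pointing down it reaches from about 0.325 to 0.75 m from the base axis. Payload 7.6 kg.
Tool frame: the origin (TCP) lies between the finger pads; the fingertips stand 17 mm ahead of it and the grasp point (between the pads) lies 2 mm behind it; x points along the fingers, y is the direction in which the jaws open and shut, and the axes are right-handed (so a half turn about x gives the same grasp; the last joint's range is limited). The gripper opens to 85 mm and grips with 20 to 120 N. Pads are 22 mm wide; open, the fingers measure 114 mm over their backs; the gripper's body (76 mm by 85 mm) begins 54 mm behind the grasp point. The pads swing forward as they close: fully open they stand 13 mm farther back than shut.
Start: joints at [-1.237, 0.052, 1.401, -0, 1.689, -0.07], TCP at [0.206, -0.483, 0.248] pointing down, gripper open.
Joint ranges: [-2.9, 2.9], [-0.91, 2.17], [0.12, 2.37], [-1.06, 4.2], [0.26, 2.73], [-2.93, 2.93]. Speed limits (rad/s): [2.57, 2.57, 3.01, 3.14, 3.14, 3.14].

### API

Orientations are given as a rotation vector (axis times angle).
In Python, from plant import ctrl gives the robot as it stands.
- The arm moves only by the tool move_arm, never from a script. Its argument "deltas" is a list that holds one entry, the list of rows, each a list of 6 numbers: the shift along the tool's x, y, z in cm, then the turn, a rotation vector about the tool's x, y, z in rad. In form: [[[dx, dy, dz, ax, ay, az], ...]]. A call has 1 to 12 rows; each row is the pose to reach, as a shift and turn from the pose measured when the call began, along the tool's axes at that moment; what a row does not reach only later rows make up. A row lasts 1/12 s, in which the tool goes at most 41.7 mm and 7.16 degrees, less where a joint would pass 70% of its speed; a pose out of reach is approached as far as the arm can. A call with a gripper value outside its range is refused whole. "claw" is the closure, from -1 (fully open) to 1 (shut), so that 0 is half open, set as the call begins (left out, the last holds). The fingers move at their own pace and stop on an object; the grip force is fixed at half the most. Time passes only in rows, so rows that repeat a pose let the fingers close. It gives the time, the measured TCP pose, the force and the opening at its end, in the units of the state.
- ctrl.get_obs(): the state, without advancing time (a new reading comes with each control period).
- ctrl.camera(name): name is "scene" or "top" or "wrist"; returns (picture, depth): 384x512x3 uint8, blue, green, red; 384x512 float32, m along the optical axis (not along the pixel's ray), 0 where there is no reading.
- ctrl.calibration(name): a dict with "fx", "fy", "cx", "cy" (pixels), "pose" (4x4, takes a point from camera to world coordinates); the wrist camera has in their place "hand_eye" (4x4, takes a point from camera to tool coordinates, whose origin is the TCP and whose axes are the tool frame's). Camera axes: x right, y down, z forward; pixel columns grow to the right and rows downward; lengths in m; the calibration is good to about 2 mm. A picture is of the moment at which its call begins: read the wrist's pose just before it. calibration takes no time and is no camera call.
- ctrl.hand_in(): hands the job in, once; it reports no verdict.
The state is a dict: "t": time; "qpos": joint angles; "joint_velocities": joint speeds; "tau": joint torques, N m; "ee_pos": TCP position; "eef_rot": TCP orientation; "contact_force": force on the tool from outside, world axes, zero at the start; "ft_torque": the same for the moment, N m; "gripper_width": finger opening in m.
Only numpy, scipy, OpenCV 4.12 (cv2) and the standard library are available. Lean on these libraries where they do the work, as an engineer would, in place of code of your own. Each camera call takes 0.05 s, during which the arm holds its last target. There are 200 camera calls.

## Working session

There is one attempt and no reset: what is moved stays moved. The work goes in short steps, Python scripts to look and compute and a tool call to move; the robot and the scene stay as the last step left them, time stands still between calls to the robot, and variables do not carry over. Pictures are saved under pics/ and viewed, about 8 in all and at most 12, crops included, and the job is handed in when it is done.

Besides the shell and the picture viewer there is one more tool, called after ">>>" as name(argument=value, ...), one argument or row to a line, values as JSON. move_arm: Moves the arm, as the interface text tells. Its arguments: {"type":"object","properties":{"deltas":{"type":"array"},"claw":{"type":"number"}},"required":["deltas"]}

```bash
mkdir -p pics; ls; cat > h.py <<'E'
import numpy as np, cv2
from scipy.spatial.transform import Rotation as R
from plant import ctrl
def cloud(name):
    o=ctrl.get_obs(); im,d=ctrl.camera(name); c=ctrl.calibration(name)
    if 'pose' in c: T=np.array(c['pose'])
    else:
        A=np.eye(4);A[:3,:3]=R.from_rotvec(o['eef_rot']).as_matrix();A[:3,3]=o['ee_pos'];T=A@np.array(c['hand_eye'])
    v,u=np.mgrid[:d.shape[0],:d.shape[1]]
    P=np.stack([(u-c['cx'])/c['fx']*d,(v-c['cy'])/c['fy']*d,d],-1)@T[:3,:3].T+T[:3,3]
    P[d==0]=np.nan
    return im,P,c,T
E
python3 - <<'E'
from h import *
for n in('top','scene'):
    im,P,c,T=cloud(n); cv2.imwrite(f'pics/{n}0.png',im); np.savez(f'{n}0.npz',im=im,P=P,T=T,c=[c[k] for k in('fx','fy','cx','cy')])
    print(n,c['fx'],T.round(3).tolist())
o=ctrl.get_obs();print(o)
E
```

```text
pics
top 383.9241237748165 [[-0.013, -0.988, 0.156, 0.409], [-0.999, 0.008, -0.034, 0.013], [0.032, -0.157, -0.987, 0.992], [0.0, 0.0, 0.0, 1.0]]
scene 432.51621208460944 [[-0.69, 0.394, -0.608, 1.259], [0.724, 0.345, -0.597, 0.698], [-0.026, -0.852, -0.523, 0.682], [0.0, 0.0, 0.0, 1.0]]
{'t': 0.1, 'qpos': array([-1.23728411e+00,  5.27993827e-02,  1.40163019e+00, -3.64981209e-05,
        1.68859035e+00, -7.03105364e-02]), 'joint_velocities': array([-0.0012743 , -0.00067777, -0.00207534,  0.00069615, -0.00083177,
       -0.000202  ]), 'tau': array([ 2.86506929e-04, -3.82579207e+01, -3.60985816e+01, -1.08808440e-04,
        4.76566333e-03,  8.35819179e-06]), 'ee_pos': array([ 0.20621882, -0.48253781,  0.2475397 ]), 'eef_rot': array([ 1.99971988,  0.41082568, -2.00017557]), 'contact_force': array([-0.78037932,  0.26706944,  0.10380937]), 'ft_torque': array([ 0.0431748 , -0.02402806, -0.02567763]), 'gripper_width': 0.08539398853758728}
```

View pics/top0.png

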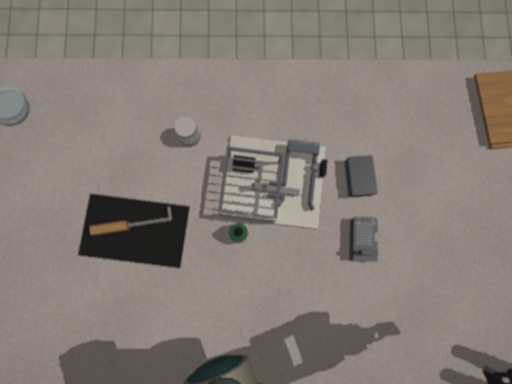

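View pics/scene0.png

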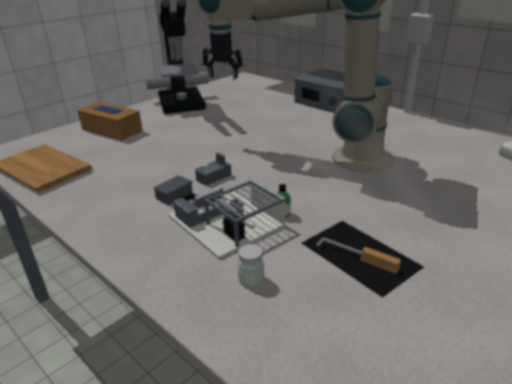

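The top view shows the loader at (270,180), the rod on the mat at (130,227) with its hook at (170,214), and the magazine with its fin at (364,240). The slide box is at (361,176), the bottle at (238,232) and the jar at (187,130). Next I'll measure positions.

```bash
python3 - <<'E'
from h import *
z=np.load('top0.npz');im=z['im'];P=z['P'];fx,fy,cx,cy=z['c'];T=z['T']
def ray(u,v,h):
    d=T[:3,:3]@np.array([(u-cx)/fx,(v-cy)/fy,1]);return (T[:3,3]+d*(h-T[2,3])/d[2])[:2]
hsv=cv2.cvtColor(im,cv2.COLOR_BGR2HSV).astype(int)
def rect(m,h,name):
    m=m.astype(np.uint8);n,l,s,c=cv2.connectedComponentsWithStats(m)
    i=1+s[1:,4].argmax();v,u=np.where(l==i)
    pts=np.array([ray(a,b,h) for a,b in zip(u,v)]).astype(np.float32)
    r=cv2.minAreaRect(pts*1000);print(name,len(u),'rect',np.round(r[0],1),np.round(r[1],1),round(r[2],2),'z med',np.nanmedian(P[v,u,2]).round(4),'mean',pts.mean(0).round(4));return l==i
x,y,h=P[...,0],P[...,1],P[...,2]
U,V=np.meshgrid(np.arange(512),np.arange(384))
print('bench z',np.nanmedian(h[250:280,280:330]))
rect((im.max(2)<25)&(U<200)&(V>180)&(V<280)|((U>80)&(U<190)&(V>195)&(V<266)&(h>.008)&(hsv[...,1]>300)),.003,'mat')
rod=(hsv[...,1]>110)&(hsv[...,0]<25)&(U>80)&(U<140)&(V>200)&(V<260);rect(rod,.03,'handle')
wh=(im.min(2)>140)&(U>200)&(U<335)&(V>130)&(V<232)
print(im[215,300],im[230,150],im[226,105],im[215,168])
rect(wh,.012,'plate')
for nm,(a,b,c,d),hh in(('mag',(340,390,205,268),.04),('box',(335,390,150,203),.044),('jar',(165,210,105,150),.085),('bottle',(222,256,215,250),.095)):
    m=(U>a)&(U<b)&(V>c)&(V<d)&(h>.02); m=rect(m,hh,nm+' all')
    print('  zmax',np.nanpercentile(h[m],[5,50,95,99]).round(4))
    if nm=='mag':
        rect(m&(abs(h-.04)<.006),.04,'magtop');rect(m&(h>.06),.074,'fin')
    else: rect(m&(h>hh-.008),hh,nm+' top')
E
python3 - <<'E'
import cv2
im=cv2.imread('pics/top0.png')
a=cv2.resize(im[125:265,200:390],None,fx=4,fy=4,interpolation=cv2.INTER_CUBIC);cv2.imwrite('pics/c1.png',a)
E
```

```text
bench z -0.000916874275606161
mat 11 rect [522.2 211.2] [18.4  4.7] 9.29 z med 0.0012 mean [0.5218 0.2104]
handle 401 rect [481.5 343.3] [27.4 95.3] 8.01 z med 0.0311 mean [0.4808 0.3433]
[162 174 180] [27 29 29] [ 72 108 144] [77 77 81]
plate 1630 rect [ 569.  -139.5] [112.4 176. ] 82.0 z med 0.011 mean [ 0.5511 -0.1364]
mag all 1121 rect [ 445.6 -290.5] [ 65.3 109.8] 86.34 z med 0.0393 mean [ 0.4442 -0.2908]
  zmax [0.0317 0.0393 0.0724 0.075 ]
magtop 951 rect [ 445.4 -293.3] [ 60.7 109.5] 86.91 z med 0.0391 mean [ 0.448  -0.2922]
fin 91 rect [ 411.4 -288.6] [41.3 11.8] 89.24 z med 0.0728 mean [ 0.4106 -0.2886]
box all 1086 rect [ 604.7 -291.1] [103.2  70.6] 3.48 z med 0.0427 mean [ 0.6042 -0.2911]
  zmax [0.0299 0.0427 0.0455 0.0469]
box top 1015 rect [ 605.4 -292.9] [101.9  66.8] 3.48 z med 0.0429 mean [ 0.6052 -0.293 ]
jar all 576 rect [711.7 145.5] [74.9 56.6] 26.41 z med 0.0826 mean [0.7108 0.1454]
  zmax [0.0322 0.0826 0.0859 0.0869]
jar top 361 rect [720.7 150. ] [53.5 51. ] 89.91 z med 0.0837 mean [0.7213 0.15  ]
bottle all 310 rect [459.1  22.1] [41.9 44. ] 89.41 z med 0.0668 mean [0.4596 0.0219]
  zmax [0.0536 0.0668 0.095  0.0966]
bottle top 74 rect [463.1  22.7] [21.4 19.7] 44.49 z med 0.0939 mean [0.4629 0.0226]
```

View pics/c1.png

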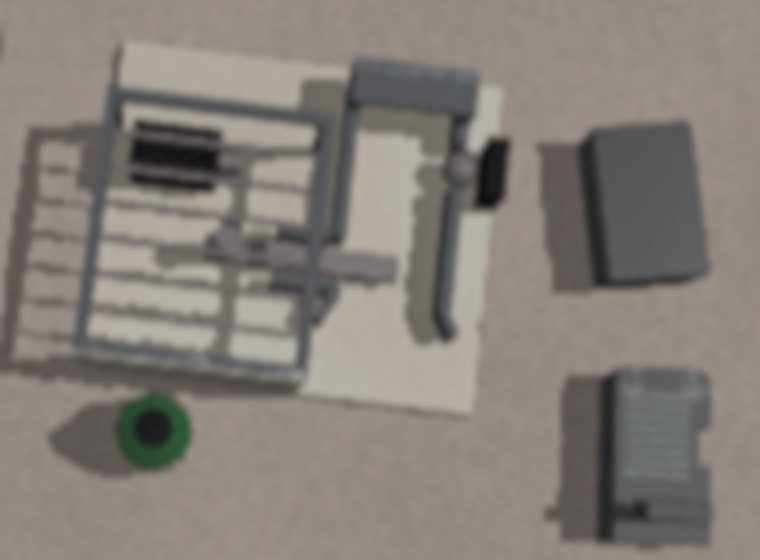

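The crop shows the fin at the near end of the magazine, so its nose faces +x. The notch is on its right side, and the knob is near (225,240) in the crop. Now I'll fit the loader from the plate edges and the rod from its handle and shank.

```bash
cat >> h.py <<'E'
def ray(uv,h,c,T):
    c=[c[k] for k in('fx','fy','cx','cy')] if isinstance(c,dict) else c
    uv=np.atleast_2d(uv).astype(float)
    d=np.c_[(uv[:,0]-c[2])/c[0],(uv[:,1]-c[3])/c[1],np.ones(len(uv))]@T[:3,:3].T
    return (T[:3,3]+d*((h-T[2,3])/d[:,2])[:,None])[:,:2]
def edge(g,p,q,h,c,T,w=5,n=30):
    "subpixel edge along pixel line p-q -> world points"
    p,q=np.array(p,float),np.array(q,float);t=(q-p)/np.linalg.norm(q-p);nn=np.array([-t[1],t[0]]);out=[]
    s=np.arange(-w,w+.01,.25)
    for a in np.linspace(.06,.94,n):
        X=p+a*(q-p)+s[:,None]*nn
        v=cv2.remap(g,X[:,0].astype(np.float32)[None],X[:,1].astype(np.float32)[None],cv2.INTER_LINEAR)[0]
        gr=abs(np.gradient(cv2.GaussianBlur(v[None].astype(np.float32),(0,0),2)[0]));out.append(X[gr.argmax()])
    W=ray(out,h,c,T);vx,vy,x0,y0=cv2.fitLine(W.astype(np.float32),cv2.DIST_HUBER,0,.0005,.001).ravel()
    r=np.abs((W-[x0,y0])@[-vy,vx]);return np.array([x0,y0]),np.array([vx,vy]),np.median(r)
E
python3 - <<'E'
from h import *
z=np.load('top0.npz');im=z['im'];P=z['P'];c=z['c'];T=z['T'];g=im.mean(2).astype(np.float32)
C=lambda a,b:(200+(a+.5)/4-.5,125+(b+.5)/4-.5)
E={'right':edge(g,C(500,95),C(471,405),.012,c,T,3),'near':edge(g,C(305,389),C(466,411),.012,c,T,3),'far':edge(g,C(130,43),C(340,66),.012,c,T,3)}
for k,v in E.items(): print(k,v[0].round(4),np.degrees(np.arctan2(v[1][1],v[1][0])).round(2),v[2].round(5))
# guard top edges z=.092
for n,a,b in(('gR',(325,120),(300,385)),('gL',(115,95),(80,350)),):
    v=edge(g,C(*a),C(*b),.09,c,T,4);print(n,v[0].round(4),np.degrees(np.arctan2(v[1][1],v[1][0])).round(2),v[2])
h=P[...,2]
hs=cv2.cvtColor(im,cv2.COLOR_BGR2HSV)
sh=(im[...,2].astype(int)>55)&(np.arange(512)[None]>130)&(np.arange(512)[None]<180)&(np.arange(384)[:,None]>203)&(np.arange(384)[:,None]<232)
v,u=np.where(sh);W=ray(np.c_[u,v],.018,c,T);print(len(u));
for a,b,w in sorted(zip(u,v,W.round(3).tolist())):
    if a%4==0 or a>166: print(a,b,w,im[b,a])
m=(im.max(2)<45)&(np.arange(512)[None]<200)&(np.arange(384)[:,None]>180)&(np.arange(384)[:,None]<280)
m=cv2.morphologyEx(m.astype(np.uint8),cv2.MORPH_CLOSE,np.ones((9,9)));v,u=np.where(m);r=cv2.minAreaRect((ray(np.c_[u,v],.003,c,T)*1000).astype(np.float32));print('mat',r)
E
```

```text
right [ 0.5819 -0.1958] -7.84 0.00066
near [ 0.4818 -0.1339] 82.29 0.00025
far [ 0.7125 -0.0452] 82.35 0.00028
gR [ 0.5789 -0.0721] -2.75 0.0021996845993142947
gL [0.5936 0.0505] -8.06 0.00024236899458547493
239
132 222 [0.495, 0.289] [55 55 58]
132 223 [0.493, 0.289] [85 85 90]
132 224 [0.49, 0.289] [102 101 107]
132 225 [0.488, 0.289] [94 92 98]
132 226 [0.485, 0.289] [66 65 69]
136 222 [0.495, 0.279] [78 78 83]
136 223 [0.493, 0.279] [101 100 106]
136 224 [0.49, 0.279] [100  99 106]
136 225 [0.488, 0.279] [78 77 82]
140 221 [0.497, 0.269] [60 59 63]
140 222 [0.495, 0.269] [85 85 90]
140 223 [0.492, 0.269] [ 99  98 104]
140 224 [0.49, 0.269] [87 86 91]
140 225 [0.487, 0.269] [60 59 62]
144 221 [0.497, 0.259] [82 81 87]
144 222 [0.495, 0.259] [103 102 108]
144 223 [0.492, 0.259] [ 99  97 103]
144 224 [0.49, 0.259] [73 72 77]
148 220 [0.5, 0.249] [77 76 80]
148 221 [0.497, 0.249] [ 99  98 104]
148 222 [0.495, 0.249] [102 101 107]
148 223 [0.492, 0.249] [80 78 84]
152 219 [0.502, 0.239] [56 56 59]
152 220 [0.5, 0.239] [84 84 89]
152 221 [0.497, 0.239] [100 100 106]
152 222 [0.495, 0.2
[... 2786 characters left out ...]
 0.192] [80 80 85]
171 217 [0.507, 0.192] [85 85 89]
171 218 [0.504, 0.192] [86 84 89]
171 219 [0.502, 0.192] [74 75 79]
171 220 [0.499, 0.192] [54 55 57]
172 204 [0.54, 0.19] [72 75 80]
173 204 [0.54, 0.187] [76 79 84]
174 204 [0.54, 0.185] [81 84 90]
175 204 [0.54, 0.182] [88 91 98]
175 205 [0.537, 0.182] [51 52 56]
176 204 [0.54, 0.18] [ 95 100 107]
176 205 [0.537, 0.18] [57 60 63]
177 204 [0.54, 0.177] [104 109 118]
177 205 [0.537, 0.177] [63 66 71]
178 204 [0.54, 0.175] [108 113 122]
178 205 [0.537, 0.175] [67 70 75]
179 204 [0.54, 0.172] [109 114 123]
179 205 [0.537, 0.172] [68 71 76]
mat ((476.07470703125, 287.24017333984375), (253.1359100341797, 152.31854248046875), 82.1662368774414)
```

```bash
cat >> h.py <<'E'
def go(pos,jaw,down=True):
    "print tool-axes delta (cm, rad) to pos with tool down and jaw (tool y) at yaw jaw deg (mod 180)"
    o=ctrl.get_obs();A=R.from_rotvec(o['eef_rot']).as_matrix();best=None
    for j in(jaw,jaw+180):
        a=np.radians(j);x=np.array([0,0,-1.]);y=np.array([np.cos(a),np.sin(a),0]);B=np.c_[x,y,np.cross(x,y)]
        rv=R.from_matrix(A.T@B).as_rotvec()
        print('delta',np.r_[A.T@(np.array(pos)-o['ee_pos'])*100].round(2),rv.round(3),'j6 est',(o['qpos'][5]+rv[0]).round(2))
    print('t',round(o['t'],2),'pos',o['ee_pos'].round(4),'jaw',np.degrees(np.arctan2(A[1,1],A[0,1])).round(2),'tilt',A[2,0].round(4),'F',np.round(o['contact_force'],1),'w',round(o['gripper_width'],4),'q',o['qpos'].round(2))
E
python3 - <<'E'
from h import *
print(R.from_rotvec(ctrl.get_obs()['eef_rot']).as_matrix().round(3),ctrl.calibration('wrist'))
go([.52,-.03,.38],-7.75); go([.482,.3355,.15],8.4)
E
```

```text
[[-0.001  0.393 -0.92 ]
 [ 0.001 -0.92  -0.393]
 [-1.    -0.001 -0.   ]] {'fx': 266.88327790110253, 'fy': 266.88327790110253, 'cx': 257.4026953702575, 'cy': 191.16697896850968, 'hand_eye': array([[-6.18452572e-04, -2.97858983e-01,  9.54609682e-01,
        -1.25009290e-01],
       [ 9.99999789e-01, -3.75183370e-04,  5.30793595e-04,
        -1.72855804e-04],
       [ 2.00052037e-04,  9.54609808e-01,  2.97859152e-01,
        -7.55885394e-02],
       [ 0.00000000e+00,  0.00000000e+00,  0.00000000e+00,
         1.00000000e+00]])}
delta [-13.2  -29.3  -46.64] [-1.032e+00 -1.000e-03  1.000e-03] j6 est -1.1
delta [-13.2  -29.3  -46.64] [2.11e+00 1.00e-03 1.00e-03] j6 est 2.04
t 0.1 pos [ 0.2062 -0.4825  0.2475] jaw -66.86 tilt -1.0 F [-0.8  0.3  0.1] w 0.0854 q [-1.24  0.05  1.4  -0.    1.69 -0.07]
delta [  9.85 -64.37 -57.5 ] [-1.314e+00 -1.000e-03  1.000e-03] j6 est -1.38
delta [  9.85 -64.37 -57.5 ] [1.828e+00 1.000e-03 1.000e-03] j6 est 1.76
t 0.1 pos [ 0.2062 -0.4825  0.2475] jaw -66.86 tilt -1.0 F [-0.8  0.3  0.1] w 0.0854 q [-1.24  0.05  1.4  -0.    1.69 -0.07]
```

>>> move_arm(
  deltas=[
    [[-13, -29, -47, -1.032, 0, 0], [-13, -29, -47, -1.032, 0, 0], [-13, -29, -47, -1.032, 0, 0], [-13, -29, -47, -1.032, 0, 0], [-13, -29, -47, -1.032, 0, 0], [-13, -29, -47, -1.032, 0, 0], [-13, -29, -47, -1.032, 0, 0], [-13, -29, -47, -1.032, 0, 0], [-13, -29, -47, -1.032, 0, 0], [-13, -29, -47, -1.032, 0, 0], [-13, -29, -47, -1.032, 0, 0], [-13, -29, -47, -1.032, 0, 0]],
  ],
)

```text
t: 1.1
ee_pos: [0.4874, -0.083, 0.3628]
eef_rot: [1.308, 1.144, -1.308]
contact_force: [0.6, -0.7, 0.7]
gripper_width: 0.0857
```

>>> move_arm(
  deltas=[
    [[0, -9, -10, 0, 0, 0], [0, -9, -10, 0, 0, 0], [0, -9, -10, 0, 0, 0], [0, -9, -10, 0, 0, 0], [0, -9, -10, 0, 0, 0], [0, -9, -10, 0, 0, 0]],
  ],
)

```text
t: 1.6
ee_pos: [0.4117, 0.0283, 0.363]
eef_rot: [1.307, 1.144, -1.307]
contact_force: [0.1, 0.2, -0.5]
gripper_width: 0.0854
```

```bash
python3 - <<'E'
from h import *
go([.52,-.03,.38],-7.75)
im,P,c,T=cloud('wrist');cv2.imwrite('pics/w1.png',im);np.savez('w1.npz',im=im,P=P,T=T,c=[c[k] for k in('fx','fy','cx','cy')])
L=np.array([.6007,-.0268,0]);a=np.radians(-7.75)
def px(p):
    w=L+[np.cos(a)*p[0]-np.sin(a)*p[1],np.sin(a)*p[0]+np.cos(a)*p[1],p[2]]
    q=T[:3,:3].T@(w-T[:3,3]);return q[0]/q[2]*c['fx']+c['cx'],q[1]/q[2]*c['fy']+c['cy']
b=cv2.resize(im,None,fx=1.5,fy=1.5,interpolation=cv2.INTER_CUBIC)
for p in[(-.105,-.17,.012),(.115,-.17,.012),(.115,.085,.012),(-.105,-.055,.092),(-.105,.085,.092),(.06,.085,.092),(.06,-.055,.092),(-.02,0,.075),(-.045,-.0735,.042),(.107,-.0735,.063)]:
    u,v=px(p);print(p,round(u,1),round(v,1));cv2.circle(b,(int(u*1.5),int(v*1.5)),2,(0,0,255),-1)
cv2.imwrite('pics/w1b.png',b)
E
```

```text
delta [-1.71 11.51  4.33] [ 0.002 -0.001  0.001] j6 est 0.11
delta [-1.71 11.51  4.33] [-3.14e+00 -1.00e-03 -1.00e-03] j6 est -3.03
t 1.6 pos [0.4117 0.0283 0.363 ] jaw -7.66 tilt -1.0 F [ 0.1  0.2 -0.5] w 0.0854 q [-0.02 -0.26  1.46  0.    1.94  0.11]
(-0.105, -0.17, 0.012) 302.1 251.4
(0.115, -0.17, 0.012) 411.6 251.5
(0.115, 0.085, 0.012) 437.2 120.4
(-0.105, -0.055, 0.092) 313.9 213.1
(-0.105, 0.085, 0.092) 320.1 122.6
(0.06, 0.085, 0.092) 434.7 122.8
(0.06, -0.055, 0.092) 417.3 213.2
(-0.02, 0, 0.075) 367.2 177.1
(-0.045, -0.0735, 0.042) 341.0 212.3
(0.107, -0.0735, 0.063) 433.0 216.9
```

View pics/w1b.png

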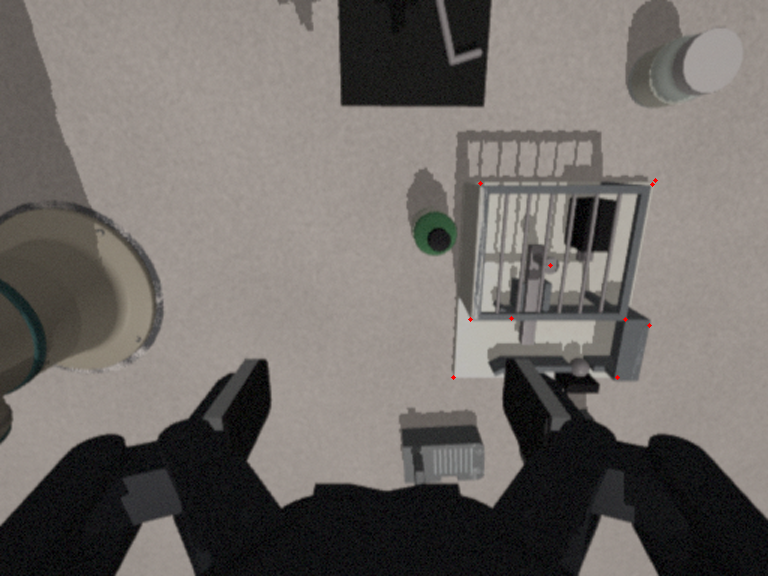

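The wrist overlay fits: the plate and guard corners and the knob head at (550,265) agree with the loader pose to about 1 px, and the bolt is near 0. Next I go above the rod handle.

>>> move_arm(
  deltas=[
    [[20, 2.88, -31.4, -0.28, 0, 0], [20, 2.88, -31.4, -0.28, 0, 0], [20, 2.88, -31.4, -0.28, 0, 0], [20, 2.88, -31.4, -0.28, 0, 0], [20, 2.88, -31.4, -0.28, 0, 0], [20, 2.88, -31.4, -0.28, 0, 0], [20, 2.88, -31.4, -0.28, 0, 0], [20, 2.88, -31.4, -0.28, 0, 0], [20, 2.88, -31.4, -0.28, 0, 0], [20, 2.88, -31.4, -0.28, 0, 0], [20, 2.88, -31.4, -0.28, 0, 0]],
  ],
)

```text
t: 2.57
ee_pos: [0.4828, 0.3346, 0.159]
eef_rot: [1.097, 1.277, -1.108]
contact_force: [-0.8, -0.6, 1.2]
gripper_width: 0.0853
```

```bash
python3 - <<'E'
from h import *
go([.482,.3355,.026],8.4)
im,P,c,T=cloud('wrist');
hsv=cv2.cvtColor(im,cv2.COLOR_BGR2HSV).astype(int)
m=((hsv[...,1]>110)&(hsv[...,0]<25)&(im[...,2]>60)).astype(np.uint8)
n,l,s,_=cv2.connectedComponentsWithStats(m);i=1+s[1:,4].argmax();v,u=np.where(l==i)
p=P[v,u];q=p[p[:,2]>.026];print(len(p),np.nanpercentile(p[:,2],[5,50,95]),len(q))
w=ray(np.c_[u,v][p[:,2]>.026],.033,c,T)*1000;r=cv2.minAreaRect(w.astype(np.float32));print(r,w.mean(0))
cv2.imwrite('pics/w2.png',im)
E
```

```text
delta [13.3   0.03 -0.13] [-0.002  0.002  0.007] j6 est 0.4
delta [13.3   0.03 -0.13] [ 3.14e+00  1.10e-02 -3.00e-03] j6 est 3.54
t 2.57 pos [0.4828 0.3346 0.159 ] jaw 8.31 tilt -1.0 F [-0.8 -0.6  1.2] w 0.0853 q [0.54 0.28 1.33 0.   1.54 0.4 ]
1 [0.00195683 0.00195683 0.00195683] 0
((0.0, 0.0), (0.0, 0.0), 0.0) [nan nan]<stdin>:8: RuntimeWarning: Mean of empty slice.
  ret = um.true_divide(
```

View pics/w2.png

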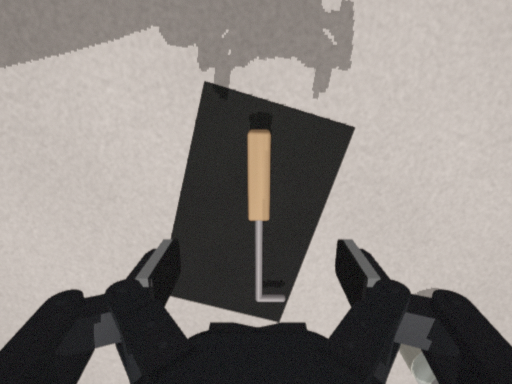

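The rod runs straight up the image at column 259, aligned with the tool, with the handle's front end at row 220. That puts the TCP at rod x of about -44 and 1.6 mm off sideways. Descending and gripping.

>>> move_arm(
  deltas=[
    [[4, 0.15, 0, 0, 0, 0.005], [8, 0.15, 0, 0, 0, 0.005], [11, 0.15, 0, 0, 0, 0.005], [12.6, 0.15, 0, 0, 0, 0.005], [13.3, 0.15, 0, 0, 0, 0.005], [13.3, 0.15, 0, 0, 0, 0.005]],
  ],
  claw=-0.3,
)

```text
t: 3.12
ee_pos: [0.4851, 0.3327, 0.0285]
eef_rot: [1.104, 1.271, -1.103]
contact_force: [-0.5, -0.1, 0.8]
gripper_width: 0.0556
```

>>> move_arm(
  deltas=[
    [[0, 0, 0, 0, 0, 0], [0, 0, 0, 0, 0, 0], [0, 0, 0, 0, 0, 0], [0, 0, 0, 0, 0, 0], [0, 0, 0, 0, 0, 0], [0, 0, 0, 0, 0, 0], [0, 0, 0, 0, 0, 0], [0, 0, 0, 0, 0, 0]],
  ],
  claw=1,
)

```text
t: 3.78
ee_pos: [0.4866, 0.3333, 0.0313]
eef_rot: [1.108, 1.269, -1.099]
contact_force: [0.7, -1.7, 6.7]
gripper_width: 0.0207
```

```bash
python3 - <<'E'
from h import *
go([.482,.3355,.20],8.4)
E
```

```text
delta [-16.88  -0.32  -0.29] [-0.005 -0.    -0.006] j6 est 0.39
delta [-16.88  -0.32  -0.29] [ 3.137e+00 -9.000e-03  1.000e-03] j6 est 3.53
t 3.78 pos [0.4866 0.3333 0.0313] jaw 8.13 tilt -1.0 F [ 0.7 -1.7  6.7] w 0.0207 q [ 0.54  0.4   1.44 -0.    1.29  0.4 ]
```

>>> move_arm(
  deltas=[
    [[-3, 0, 0, 0, 0, 0], [-6, 0, 0, 0, 0, 0], [-9, 0, 0, 0, 0, 0], [-9, 0, 0, 0, 0, 0]],
  ],
)

```text
t: 4.12
ee_pos: [0.4888, 0.3349, 0.1295]
eef_rot: [1.117, 1.265, -1.089]
contact_force: [1.1, 0.2, -0.3]
gripper_width: 0.0205
```

```bash
python3 - <<'E'
from h import *
go([.5707,.2275,.10],-7.75)
E
```

```text
delta [ 3.    6.54 11.81] [ 0.277 -0.008 -0.017] j6 est 0.67
delta [ 3.    6.54 11.81] [-2.864  0.024 -0.011] j6 est -2.47
t 4.12 pos [0.4888 0.3349 0.1295] jaw 8.14 tilt -0.9998 F [ 1.1  0.2 -0.3] w 0.0205 q [ 0.54  0.29  1.37 -0.    1.46  0.4 ]
```

>>> move_arm(
  deltas=[
    [[1, 2, 4, 0.07, 0, 0], [1.5, 4, 7, 0.15, 0, -0.01], [2, 6, 10, 0.22, -0.008, -0.017], [2.5, 6.5, 11.8, 0.277, -0.008, -0.017], [3, 6.5, 11.8, 0.277, -0.008, -0.017], [3, 6.5, 11.8, 0.277, -0.008, -0.017], [3, 6.5, 11.8, 0.277, -0.008, -0.017]],
  ],
)

```text
t: 4.7
ee_pos: [0.5698, 0.228, 0.0997]
eef_rot: [1.306, 1.144, -1.308]
contact_force: [-0.9, 0.1, -1.2]
gripper_width: 0.0203
```

```bash
python3 - <<'E'
from h import *
go([.5707,.2275,.065],-7.75)
im,P,c,T=cloud('wrist');cv2.imwrite('pics/w3.png',cv2.resize(im,None,fx=1.5,fy=1.5,interpolation=cv2.INTER_CUBIC))
ts=np.load('top0.npz');im,P,c,T=cloud('top');np.savez('top1.npz',im=im,P=P)
E
```

```text
delta [3.47 0.1  0.04] [0.002 0.    0.001] j6 est 0.46
delta [3.47 0.1  0.04] [-3.14e+00 -2.00e-03  0.00e+00] j6 est -2.69
t 4.7 pos [0.5698 0.228  0.0997] jaw -7.66 tilt -1.0 F [-0.9  0.1 -1.2] w 0.0203 q [0.32 0.39 1.31 0.   1.44 0.45]
```

View pics/w3.png

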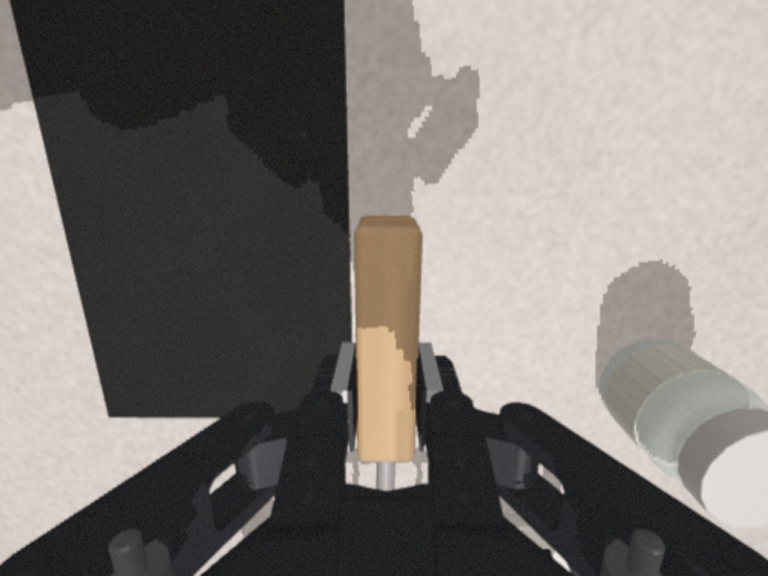

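The rod is held square and level: handle ends at rows 460 and 217 work out to 90 mm long, with the TCP at rod x = -40. So the hook is 136 mm ahead of the TCP. Lowering and inserting.

>>> move_arm(
  deltas=[
    [[2, -0.1, 0, 0.002, 0, 0], [3.5, -0.1, 0, 0.002, 0, 0], [3.5, -0.1, 0.3, 0.002, 0, 0], [3.5, -0.1, 2.5, 0.002, 0, 0], [3.5, -0.1, 5, 0.002, 0, 0], [3.5, -0.1, 7, 0.002, 0, 0], [3.5, -0.1, 9, 0.002, 0, 0], [3.5, -0.1, 11, 0.002, 0, 0], [3.5, -0.1, 12.5, 0.002, 0, 0], [3.5, -0.1, 13, 0.002, 0, 0], [3.5, -0.1, 13, 0.002, 0, 0], [3.5, -0.1, 13, 0.002, 0, 0]],
  ],
)

```text
t: 5.8
ee_pos: [0.552, 0.1007, 0.0663]
eef_rot: [1.309, 1.142, -1.306]
contact_force: [-0.1, 0.5, -2.2]
gripper_width: 0.0208
```

```bash
cat >> h.py <<'E'
Lo=np.array([.6007,-.0268]);La=np.radians(-7.75);EX=np.array([np.cos(La),np.sin(La)]);EY=np.array([-EX[1],EX[0]])
def L2W(x,y): return Lo+x*EX+y*EY
def W2L(p): return np.array([(np.array(p[:2])-Lo)@EX,(np.array(p[:2])-Lo)@EY])
E
python3 - <<'E'
from h import *
o=ctrl.get_obs();print('TCP loader',W2L(o['ee_pos']).round(4),o['contact_force'].round(1))
im,P,c,T=cloud('top');a=cv2.resize(im[130:240,180:330],None,fx=5,fy=5,interpolation=cv2.INTER_CUBIC)
i2,*_=cloud('scene');b=cv2.resize(i2[170:265,165:305],None,fx=5,fy=5,interpolation=cv2.INTER_CUBIC)
cv2.imwrite('pics/ins.png',a);cv2.imwrite('pics/ins2.png',b)
E
```

```text
TCP loader [-0.0655  0.1197] [-0.1  0.5 -2.2]
```

View pics/ins.png

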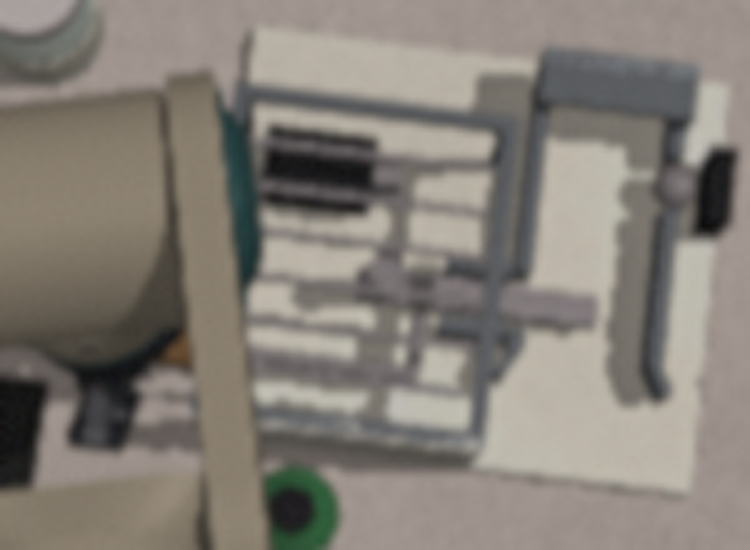

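The hook's prong (column ~415) is beyond the knob head at (380,278), with the shank in front of it. I'll shift across and pull.

>>> move_arm(
  deltas=[
    [[0, 1, 0, 0, 0, 0], [0, 2, 0, 0, 0, 0], [0, 2.7, 0, 0, 0, 0], [0, 2.7, 0, 0, 0, 0], [0, 2.7, 0, 0, 0, 0]],
  ],
)

```text
t: 6.32
ee_pos: [0.5785, 0.0979, 0.0656]
eef_rot: [1.307, 1.144, -1.306]
contact_force: [-0.3, 0.3, -2.6]
gripper_width: 0.0209
```

>>> move_arm(
  deltas=[
    [[0, 0, -0.4, 0, 0, 0], [0, 0, -0.8, 0, 0, 0], [0, 0, -1.3, 0, 0, 0], [0, 0, -1.8, 0, 0, 0], [0, 0, -2.3, 0, 0, 0], [0, 0, -2.8, 0, 0, 0], [0, 0, -3.3, 0, 0, 0], [0, 0, -3.7, 0, 0, 0], [0, 0, -3.7, 0, 0, 0]],
  ],
)

```text
t: 7.07
ee_pos: [0.5834, 0.1356, 0.0656]
eef_rot: [1.307, 1.145, -1.305]
contact_force: [0.1, -0.6, -1.7]
gripper_width: 0.0207
```

>>> move_arm(
  deltas=[
    [[0, 0, -0.4, 0, 0, 0], [0, 0, -0.8, 0, 0, 0], [0, 0, -1.1, 0, 0, 0], [0, 0, -1.3, 0, 0, 0], [0, 0, -1.3, 0, 0, 0]],
  ],
)

```text
t: 7.48
ee_pos: [0.5852, 0.1491, 0.0657]
eef_rot: [1.307, 1.145, -1.305]
contact_force: [-0.5, -1.4, -2.0]
gripper_width: 0.0204
```

```bash
python3 - <<'E'
from h import *
o=ctrl.get_obs();print('TCP loader',W2L(o['ee_pos']).round(4),o['contact_force'].round(1))
E
```

```text
TCP loader [-0.039   0.1722] [-0.5 -1.4 -2. ]
```

>>> move_arm(
  deltas=[
    [[0, 0, -0.2, 0, 0, 0], [0, 0, -0.3, 0, 0, 0], [0, 0, -0.3, 0, 0, 0]],
  ],
)

```text
t: 7.73
ee_pos: [0.5856, 0.151, 0.0655]
eef_rot: [1.306, 1.143, -1.306]
contact_force: [0.1, -6.6, -1.7]
gripper_width: 0.0207
```

```bash
python3 - <<'E'
from h import *
o=ctrl.get_obs();print('TCP loader',W2L(o['ee_pos']).round(4),o['contact_force'].round(1))
im,P,c,T=cloud('top');a=cv2.resize(im[130:240,180:330],None,fx=5,fy=5,interpolation=cv2.INTER_CUBIC)
cv2.imwrite('pics/pull.png',a)
E
```

```text
TCP loader [-0.039   0.1742] [ 0.1 -6.6 -1.7]
```

View pics/pull.png

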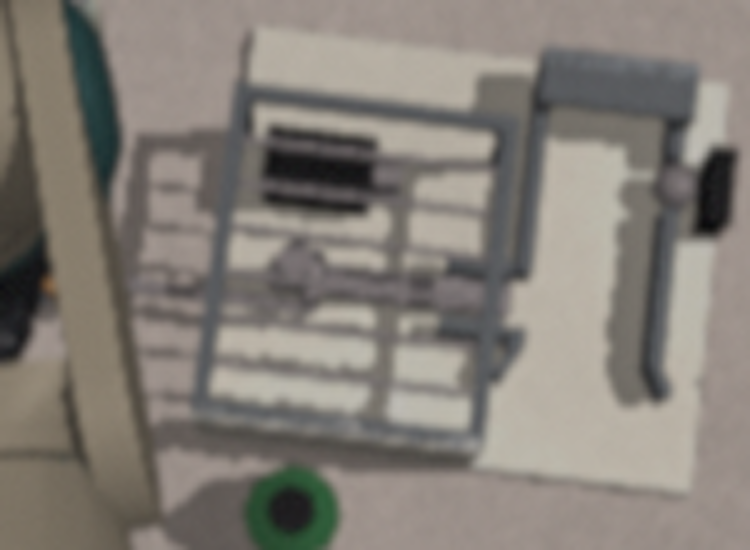

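The knob moved from column 380 to 298 (about 42 mm) and the tongue is out of the lane. I'll pull a little further to confirm it's against the stop.

>>> move_arm(
  deltas=[
    [[0, 0, -0.2, 0, 0, 0], [0, 0, -0.4, 0, 0, 0], [0, 0, -0.4, 0, 0, 0], [0, 0, -0.4, 0, 0, 0]],
  ],
)

```text
t: 8.12
ee_pos: [0.586, 0.1515, 0.0647]
eef_rot: [1.302, 1.139, -1.312]
contact_force: [-0.9, -16.7, -2.9]
gripper_width: 0.0208
```

It's against the stop: 16.7 N with almost no motion. Unhooking and withdrawing.

>>> move_arm(
  deltas=[
    [[0, 0, 0.4, 0, 0, 0], [0, 0, 0.8, 0, 0, 0], [0, 0, 0.8, 0, 0, 0], [0, -1.2, 0.8, 0, 0, 0], [0, -2.4, 0.8, 0, 0, 0], [0, -2.7, 0.8, 0, 0, 0], [0, -2.7, 0.8, 0, 0, 0], [0, -2.7, 0.7, 0, 0, 0], [0, -2.7, -1, 0, 0, 0], [0, -2.7, -3, 0, 0, 0], [0, -2.7, -5, 0, 0, 0], [0, -2.7, -7, 0, 0, 0]],
  ],
)

```text
t: 9.12
ee_pos: [0.5694, 0.2255, 0.0644]
eef_rot: [1.303, 1.138, -1.311]
contact_force: [0.2, -0.1, -1.8]
gripper_width: 0.0207
```

```bash
python3 - <<'E'
from h import *
o=ctrl.get_obs();print('TCP loader',W2L(o['ee_pos']).round(4),o['contact_force'].round(1))
go([.479,.335,.033],8.2)
E
```

```text
TCP loader [-0.0651  0.2458] [ 0.2 -0.1 -1.8]
delta [  3.09 -10.43  -9.65] [-0.278  0.006  0.001] j6 est 0.18
delta [  3.09 -10.43  -9.65] [ 2.863e+00  2.000e-03 -9.000e-03] j6 est 3.32
t 9.12 pos [0.5694 0.2255 0.0644] jaw -7.74 tilt -1.0 F [ 0.2 -0.1 -1.8] w 0.0207 q [ 0.32  0.43  1.34 -0.01  1.38  0.46]
```

>>> move_arm(
  deltas=[
    [[-1.5, 0, -3, 0, 0, 0], [-1.5, -2.5, -6, -0.07, 0, 0], [-1.5, -5.5, -8.5, -0.15, 0, 0], [-1.5, -8.5, -9.65, -0.22, 0.006, 0], [-1.5, -10.4, -9.65, -0.278, 0.006, 0], [-1.5, -10.4, -9.65, -0.278, 0.006, 0], [0.5, -10.4, -9.65, -0.278, 0.006, 0], [2, -10.4, -9.65, -0.278, 0.006, 0], [2.8, -10.4, -9.65, -0.278, 0.006, 0], [2.9, -10.4, -9.65, -0.278, 0.006, 0], [2.9, -10.4, -9.65, -0.278, 0.006, 0]],
  ],
)

```text
t: 10.03
ee_pos: [0.4798, 0.3348, 0.0347]
eef_rot: [1.103, 1.274, -1.105]
contact_force: [1.1, 1.0, -1.5]
gripper_width: 0.0206
```

```bash
python3 - <<'E'
from h import *
go([.479,.335,.0315],8.2)
E
```

```text
delta [ 0.32 -0.07 -0.03] [-0.001 -0.     0.002] j6 est 0.4
delta [ 0.32 -0.07 -0.03] [3.14e+00 2.00e-03 0.00e+00] j6 est 3.54
t 10.03 pos [0.4798 0.3348 0.0347] jaw 8.14 tilt -1.0 F [ 1.1  1.  -1.5] w 0.0206 q [0.55 0.39 1.45 0.   1.3  0.4 ]
```

>>> move_arm(
  deltas=[
    [[0.15, 0, 0, 0, 0, 0], [0.32, 0, 0, 0, 0, 0], [0.4, 0, 0, 0, 0, 0], [0.4, 0, 0, 0, 0, 0]],
  ],
)

```text
t: 10.37
ee_pos: [0.4802, 0.3349, 0.0313]
eef_rot: [1.104, 1.274, -1.104]
contact_force: [0.2, 0.7, -0.5]
gripper_width: 0.0207
```

>>> move_arm(
  deltas=[
    [[0, 0, 0, 0, 0, 0], [0, 0, 0, 0, 0, 0], [0, 0, 0, 0, 0, 0], [0, 0, 0, 0, 0, 0], [0, 0, 0, 0, 0, 0], [0, 0, 0, 0, 0, 0]],
  ],
  claw=-0.3,
)

```text
t: 10.87
ee_pos: [0.4802, 0.3349, 0.0314]
eef_rot: [1.104, 1.274, -1.104]
contact_force: [-1.1, 0.8, 1.0]
gripper_width: 0.0558
```

>>> move_arm(
  deltas=[
    [[-3, 0, 0, 0, 0, 0], [-7, 0, 0, 0, 0, 0], [-11, 0, 0, 0, 0, 0], [-15, 0, 0, 0, 0, 0], [-18, 0, 0, 0, 0, 0], [-20, 0, 0, 0, 0, 0], [-20, 0, 0, 0, 0, 0]],
  ],
)

```text
t: 11.45
ee_pos: [0.4817, 0.3357, 0.2377]
eef_rot: [1.112, 1.27, -1.096]
contact_force: [-0.3, 1.0, 0.5]
gripper_width: 0.0556
```

```bash
python3 - <<'E'
from h import *
go([.402,-.288,.26],87)
im,P,c,T=cloud('wrist');cv2.imwrite('pics/mat.png',im)
# handle: bright warm pixels, and its height
i=im.astype(int);m=((i[...,2]-i[...,0]>25)&(i[...,2]>90)).astype(np.uint8)
n,l,s,_=cv2.connectedComponentsWithStats(m);k=1+s[1:,4].argmax();v,u=np.where(l==k);p=P[v,u]
print('handle z',np.nanpercentile(p[:,2],[10,50,90]).round(4));w=ray(np.c_[u,v],.033,c,T)*1000;print(cv2.minAreaRect(w.astype(np.float32)))
E
```

```text
delta [ -2.64 -16.69  60.61] [-1.377  0.002 -0.01 ] j6 est -0.97
delta [ -2.64 -16.69  60.61] [ 1.765 -0.011 -0.003] j6 est 2.17
t 11.45 pos [0.4817 0.3357 0.2377] jaw 8.13 tilt -1.0 F [-0.3  1.   0.5] w 0.0556 q [0.55 0.22 1.23 0.   1.67 0.4 ]
handle z [0.0308 0.0324 0.0334]
((477.8526611328125, 347.5953674316406), (21.691471099853516, 89.97575378417969), 7.398519992828369)
```

The rod lies flat on the mat, with its handle top at z about 0.033 and its origin near (0.485, 0.293), within 10 mm of the mat centre. Now the magazine.

>>> move_arm(
  deltas=[
    [[0, -0.9, 3.5, 0.05, 0, 0], [0, -1.8, 7, 0.1, 0, 0], [0, -2.8, 11, 0.19, 0, 0], [0, -3.8, 15, 0.19, 0, 0], [0, -4.9, 19, 0.19, 0, 0], [0, -5.9, 23, 0.19, 0, 0], [0, -7, 27, 0.19, 0, 0], [0, -8, 31, 0.19, 0, 0], [0, -9, 35, 0.19, 0, 0], [0, -10, 39, 0.19, 0, 0], [0, -11, 43, 0.19, 0, 0], [0, -12, 47, 0.19, 0, 0]],
  ],
  claw=-1,
)

```text
t: 12.5
ee_pos: [0.4276, -0.1486, 0.231]
eef_rot: [1.249, 1.188, -1.241]
contact_force: [1.0, 0.5, -0.1]
gripper_width: 0.0853
```

```bash
python3 - <<'E'
from h import *
go([.411,-.25,.24],-3)
E
```

```text
delta [-0.95 -1.17 10.21] [ 0.004 -0.004 -0.002] j6 est -0.37
delta [-0.95 -1.17 10.21] [-3.137  0.004 -0.007] j6 est -3.51
t 12.5 pos [ 0.4276 -0.1486  0.231 ] jaw -2.75 tilt -1.0 F [ 1.   0.5 -0.1] w 0.0853 q [-0.42 -0.15  1.63  0.01  1.66 -0.37]
```

>>> move_arm(
  deltas=[
    [[-0.5, -0.4, 3.5, 0, 0, 0], [-1, -0.8, 7, 0, 0, 0], [-1, -1.2, 10.2, 0, 0, 0], [-1, -1.2, 10.2, 0, 0, 0], [-1, -1.2, 10.2, 0, 0, 0]],
  ],
)

```text
t: 12.92
ee_pos: [0.4098, -0.2508, 0.2386]
eef_rot: [1.251, 1.19, -1.244]
contact_force: [0.5, 0.1, -0.3]
gripper_width: 0.0856
```

```bash
python3 - <<'E'
from h import *
go([.411,-.29,.12],-3)
im,P,c,T=cloud('wrist');np.savez('w5.npz',im=im,P=P,T=T,c=[c[k] for k in('fx','fy','cx','cy')])
cv2.imwrite('pics/w5.png',cv2.resize(im,None,fx=1.5,fy=1.5))
x,y,z=np.moveaxis(P,-1,0)
box=(x>.36)&(x<.53)&(y>-.36)&(y<-.22)
for nm,lo,hi,h in(('top',.035,.046,.04),('fin',.066,.08,.074)):
    v,u=np.where(box&(z>lo)&(z<hi));m=np.zeros(z.shape,np.uint8);m[v,u]=1
    n,l,s,_=cv2.connectedComponentsWithStats(m);k=1+s[1:,4].argmax();v,u=np.where(l==k)
    w=ray(np.c_[u,v],h,c,T)*1000;print(nm,len(u),cv2.minAreaRect(w.astype(np.float32)),w.mean(0),np.nanmedian(z[v,u]))
E
```

```text
delta [11.83  0.33  3.98] [ 0.001 -0.006  0.   ] j6 est -0.58
delta [11.83  0.33  3.98] [-3.14e+00 -1.00e-03 -1.00e-02] j6 est -3.72
t 12.92 pos [ 0.4098 -0.2508  0.2386] jaw -2.93 tilt -1.0 F [ 0.5  0.1 -0.3] w 0.0856 q [-0.63 -0.07  1.54  0.01  1.67 -0.58]
top 3328 ((446.6759948730469, -293.7221984863281), (61.38235092163086, 109.02652740478516), 85.90467834472656) [ 449.56369916 -291.84255829] 0.03968456095282577
fin 337 ((411.4300842285156, -290.1383056640625), (39.94813537597656, 11.69956111907959), 86.97333526611328) [ 411.41637125 -289.86585894] 0.07334544615339661
```

View pics/w5.png

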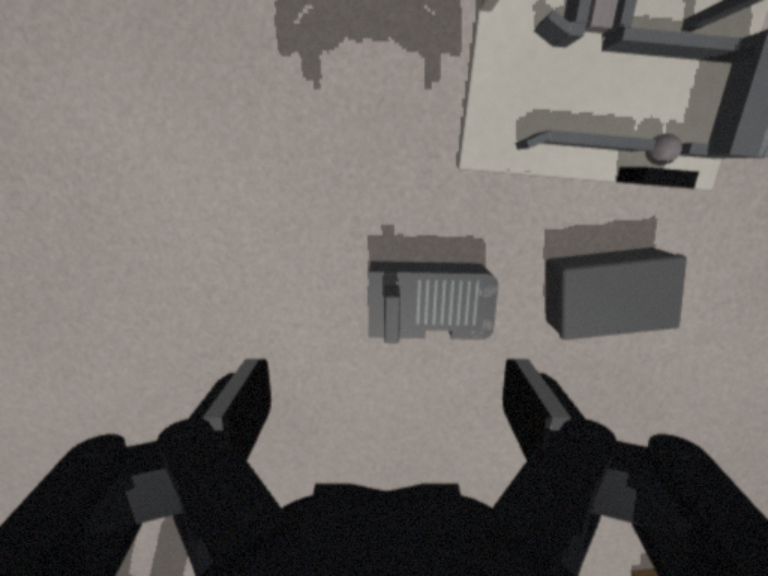

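The fin is at (390,300) in the picture, and both fits agree: fin at (0.4114, -0.290), magazine yaw about -3.7°. Descending to grip the fin across its thickness.

>>> move_arm(
  deltas=[
    [[3, 0.2, 2, 0.013, -0.006, 0], [6, 0.36, 3.94, 0.013, -0.006, 0], [9.5, 0.36, 3.94, 0.013, -0.006, 0], [13, 0.36, 3.94, 0.013, -0.006, 0], [15.5, 0.36, 3.94, 0.013, -0.006, 0], [17, 0.36, 3.94, 0.013, -0.006, 0], [17.4, 0.36, 3.94, 0.013, -0.006, 0], [17.4, 0.36, 3.94, 0.013, -0.006, 0], [17.4, 0.36, 3.94, 0.013, -0.006, 0]],
  ],
  claw=0,
)

```text
t: 13.72
ee_pos: [0.4126, -0.2878, 0.0656]
eef_rot: [1.254, 1.179, -1.253]
contact_force: [0.4, -0.5, 0.3]
gripper_width: 0.0426
```

>>> move_arm(
  deltas=[
    [[0, 0, 0, 0, 0, 0], [0, 0, 0, 0, 0, 0], [0, 0, 0, 0, 0, 0], [0, 0, 0, 0, 0, 0], [0, 0, 0, 0, 0, 0], [0, 0, 0, 0, 0, 0], [0, 0, 0, 0, 0, 0]],
  ],
  claw=1,
)

```text
t: 14.3
ee_pos: [0.4134, -0.2883, 0.0672]
eef_rot: [1.254, 1.176, -1.252]
contact_force: [0.4, 0.5, 5.5]
gripper_width: 0.011
```

```bash
python3 - <<'E'
from h import *
p=L2W(-.16,-.105);print(p);go([*p,.10],-7.75)
E
```

```text
[ 0.42800211 -0.10926477]
delta [ -3.31   0.37 -17.95] [ 0.074  0.002 -0.004] j6 est -0.55
delta [ -3.31   0.37 -17.95] [-3.067e+00  6.000e-03  2.000e-03] j6 est -3.69
t 14.3 pos [ 0.4134 -0.2883  0.0672] jaw -3.5 tilt -1.0 F [0.4 0.5 5.5] w 0.011 q [-0.68  0.13  1.69  0.    1.32 -0.62]
```

>>> move_arm(
  deltas=[
    [[-1, 0, 0, 0, 0, 0], [-2.5, 0, 0, 0, 0, 0], [-4, 0, 0, 0, 0, 0], [-4, 0, -3, 0.074, 0, -0.004], [-4, 0, -6, 0.074, 0, -0.004], [-4, -0.1, -9, 0.074, 0, -0.004], [-4, -0.1, -12, 0.074, 0, -0.004], [-4, -0.1, -15, 0.074, 0, -0.004], [-4, -0.1, -17, 0.074, 0, -0.004], [-4, -0.1, -18.1, 0.074, 0, -0.004], [-4, -0.1, -18.1, 0.074, 0, -0.004], [-4, -0.1, -18.1, 0.074, 0, -0.004]],
  ],
)

```text
t: 15.3
ee_pos: [0.4234, -0.1078, 0.1072]
eef_rot: [1.306, 1.141, -1.309]
contact_force: [0.2, -0.3, -1.7]
gripper_width: 0.0108
```

```bash
python3 - <<'E'
from h import *
o=ctrl.get_obs();print('L',W2L(o['ee_pos']))
go([*L2W(-.155,-.1032),.085],-7.75)
im,P,c,T=cloud('wrist');a=cv2.resize(im,None,fx=1.5,fy=1.5,interpolation=cv2.INTER_CUBIC)
for p in[(-.045,-.0735,.042),(-.045,-.1365,.042),(.078,-.1365,.042),(.05,-.1485,.032),(-.105,-.17,.012)]:
    w=np.r_[L2W(*p[:2]),p[2]];q=T[:3,:3].T@(w-T[:3,3]);u=q[:2]/q[2]*c['fx']+[c['cx'],c['cy']];print(p,u.round(1));cv2.circle(a,tuple((u*1.5).astype(int)),2,(0,0,255),-1)
cv2.imwrite('pics/w6.png',a);np.savez('w6.npz',P=P,im=im,T=T,c=[c[k] for k in('fx','fy','cx','cy')])
E
```

```text
L [-0.16474873 -0.10414263]
delta [ 2.22  0.98 -0.1 ] [0.001 0.002 0.   ] j6 est -0.2
delta [ 2.22  0.98 -0.1 ] [-3.14e+00 -0.00e+00  3.00e-03] j6 est -3.34
t 15.3 pos [ 0.4234 -0.1078  0.1072] jaw -7.69 tilt -1.0 F [ 0.2 -0.3 -1.7] w 0.0108 q [-0.33 -0.1   1.84 -0.    1.4  -0.2 ]
(-0.045, -0.0735, 0.042) [422.  172.7]
(-0.045, -0.1365, 0.042) [407.3 249.3]
(0.078, -0.1365, 0.042) [560.6 249.4]
(0.05, -0.1485, 0.032) [510.2 255.9]
(-0.105, -0.17, 0.012) [321.  264.6]
```

View pics/w6.png

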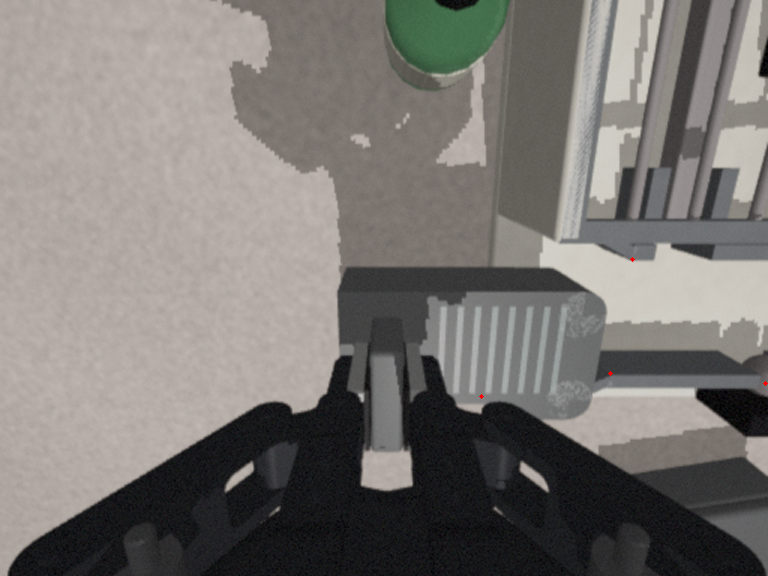

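The magazine hangs level and square, with its nose at (600,340) in the picture. I'll compare its sides with the lane walls in this same view.

```bash
python3 - <<'E'
from h import *
z=np.load('w6.npz');im=z['im'];P=z['P'];T=z['T'];c=z['c'];g=im.mean(2).astype(np.float32)
X=(P[...,:2]-Lo)@np.c_[EX,EY];x,y,h=X[...,0],X[...,1],P[...,2]
print('mag top z',np.nanmedian(h[215:260,310:370]),'front',np.nanmedian(h[210:220,385:395]))
m=(h>.07)&(h<.09)&(x>-.12)&(x<-.09);
for xx in(-.12,-.11,-.1,-.09,-.08):
    s=(abs(x-xx)<.003)&(h>.070)&(h<.09);print('mag',xx,np.nanpercentile(y[s],[1,99]).round(4),s.sum())
for xx in(-.03,-.01,.01,.03):
    s=(abs(x-xx)<.004)&(h>.037)&(h<.047)&(y<-.06)&(y>-.18);yy=y[s]
    print('wall',xx,'R',np.nanpercentile(yy[yy<-.1],[2,98]).round(4) if (yy<-.1).any() else 0,'L',np.nanpercentile(yy[yy>-.1],[2,98]).round(4) if (yy>-.1).any() else 0)
s=(x>-.03)&(x<.04)&(y>-.125)&(y<-.09);print('floor',np.nanmedian(h[s]))
# subpixel lines
Hm=.080
for nm,a,b,hh in(('magL',(430,293),(560,293),.0795),('wallR',(625,380),(730,380),.042)):
    p0,d,r=edge(g,np.array(a)/1.5,np.array(b)/1.5,hh,c,T,5);print(nm,W2L(p0).round(4),np.degrees(np.arctan2(d[1],d[0])).round(2),r.round(5))
E
```

```text
mag top z 0.07969391937815133 front 0.07931874458202706
mag -0.12 [-0.1289 -0.0779] 741
mag -0.11 [-0.1293 -0.0779] 760
mag -0.1 [-0.1352  0.0026] 847
mag -0.09 [-0.1373 -0.048 ] 820
mag -0.08 [-0.1348  0.0184] 1624
wall -0.03 R [-0.1449 -0.137 ] L [-0.0733 -0.0733]
wall -0.01 R [-0.1451 -0.1369] L [-0.0739 -0.0664]
wall 0.01 R [-0.1448 -0.1368] L [-0.0738 -0.0662]
wall 0.03 R [-0.1703 -0.1369] L 0
floor 0.011635588373666322
magL [-0.1164 -0.0777] -7.51 5e-05
wallR [-0.011  -0.1419] 4.46 0.00157
```

>>> move_arm(
  deltas=[
    [[0.8, 0, -0.23, 0, 0, 0], [1.6, 0, -0.23, 0, 0, 0], [2.3, 0, -0.23, 0, 0, 0], [2.5, 0, -0.23, 0, 0, 0], [2.55, 0, -0.23, 0.001, 0.002, 0], [2.55, 0, -0.23, 0.001, 0.002, 0], [2.55, 0.5, -0.23, 0.001, 0.002, 0], [2.55, 1.5, -0.23, 0.001, 0.002, 0], [2.55, 2.5, -0.23, 0.001, 0.002, 0], [2.55, 3.5, -0.23, 0.001, 0.002, 0], [2.55, 3.5, -0.23, 0.001, 0.002, 0]],
  ],
)

```text
t: 16.27
ee_pos: [0.4601, -0.1111, 0.0823]
eef_rot: [1.309, 1.14, -1.307]
contact_force: [0.3, -0.2, -2.0]
gripper_width: 0.0109
```

```bash
python3 - <<'E'
from h import *
o=ctrl.get_obs();print('L',W2L(o['ee_pos']))
go([*L2W(0.008,-.1018),.0792],-7.75)
E
```

```text
L [-0.12793265 -0.10247282]
delta [ 0.34 13.59 -0.08] [-0.001  0.    -0.002] j6 est -0.18
delta [ 0.34 13.59 -0.08] [ 3.141e+00 -3.000e-03 -1.000e-03] j6 est 2.96
t 16.27 pos [ 0.4601 -0.1111  0.0823] jaw -7.79 tilt -1.0 F [ 0.3 -0.2 -2. ] w 0.0109 q [-0.31  0.03  1.76 -0.    1.35 -0.18]
```

The nose is inside the mouth with no side force. Continuing slowly.

>>> move_arm(
  deltas=[
    [[0, 1, -0.06, 0, 0, 0], [0.1, 2, -0.06, 0, 0, 0], [0.1, 3, -0.06, 0, 0, 0], [0.1, 4, -0.06, 0, 0, 0], [0.1, 5, -0.06, 0, 0, 0], [0.1, 6, -0.06, 0, 0, 0], [0.1, 6, -0.06, 0, 0, 0]],
  ],
)

```text
t: 16.85
ee_pos: [0.5207, -0.1188, 0.0817]
eef_rot: [1.309, 1.139, -1.307]
contact_force: [0.9, -0.6, -2.8]
gripper_width: 0.0109
```

```bash
python3 - <<'E'
from h import *
o=ctrl.get_obs();print('L',W2L(o['ee_pos']))
go([*L2W(0.008,-.1018),.0792],-7.75)
E
```

```text
L [-0.0668747 -0.1019612]
delta [ 0.28  7.49 -0.02] [-0.001  0.001 -0.003] j6 est -0.16
delta [ 0.28  7.49 -0.02] [ 3.141e+00 -5.000e-03 -1.000e-03] j6 est 2.98
t 16.85 pos [ 0.5207 -0.1188  0.0817] jaw -7.78 tilt -1.0 F [ 0.9 -0.6 -2.8] w 0.0109 q [-0.29  0.2   1.58 -0.    1.36 -0.16]
```

>>> move_arm(
  deltas=[
    [[0.1, 1, 0, 0, 0, 0], [0.2, 2, 0, 0, 0, 0], [0.2, 2.8, 0, 0, 0, 0], [0.2, 3.6, 0, 0, 0, 0], [0.2, 4.4, 0, 0, 0, 0], [0.2, 5.2, 0, 0, 0, 0], [0.2, 6, 0, 0, 0, 0], [0.2, 6.8, 0, 0, 0, 0], [0.2, 7.1, 0, 0, 0, 0], [0.2, 7.1, 0, 0, 0, 0]],
  ],
)

```text
t: 17.68
ee_pos: [0.5914, -0.1283, 0.0801]
eef_rot: [1.31, 1.139, -1.305]
contact_force: [3.6, 1.1, -3.3]
gripper_width: 0.0105
```

```bash
python3 - <<'E'
from h import *
o=ctrl.get_obs();print('L',W2L(o['ee_pos']))
go([*L2W(0.008,-.1018),.0792],-7.75)
E
```

```text
L [ 0.00446846 -0.1018536 ]
delta [ 0.09  0.35 -0.01] [-0.     0.    -0.004] j6 est -0.14
delta [ 0.09  0.35 -0.01] [ 3.141 -0.007 -0.   ] j6 est 3.0
t 17.68 pos [ 0.5914 -0.1283  0.0801] jaw -7.76 tilt -1.0 F [ 3.6  1.1 -3.3] w 0.0105 q [-0.27  0.38  1.36  0.    1.39 -0.14]
```

>>> move_arm(
  deltas=[
    [[0.05, 0.3, 0, 0, 0, 0], [0.05, 0.5, 0, 0, 0, 0], [0.05, 0.6, 0, 0, 0, 0], [0.05, 0.6, 0, 0, 0, 0]],
  ],
)

```text
t: 18.02
ee_pos: [0.5955, -0.1291, 0.0794]
eef_rot: [1.308, 1.143, -1.31]
contact_force: [-9.3, 1.6, 2.9]
gripper_width: 0.0106
```

```bash
python3 - <<'E'
from h import *
o=ctrl.get_obs();print('L',W2L(o['ee_pos']),o['contact_force'])
E
```

```text
L [ 0.00864192 -0.10211695] [-9.2836043   1.60905243  2.88574044]
```

It's against the back stop (9 N, TCP at the expected x). Releasing and lifting away.

>>> move_arm(
  deltas=[
    [[0, 0, 0, 0, 0, 0], [0, 0, 0, 0, 0, 0], [0, 0, 0, 0, 0, 0], [0, 0, 0, 0, 0, 0], [0, 0, 0, 0, 0, 0], [0, 0, 0, 0, 0, 0]],
  ],
  claw=-0.2,
)

```text
t: 18.52
ee_pos: [0.5956, -0.1292, 0.0795]
eef_rot: [1.308, 1.142, -1.309]
contact_force: [0.4, -0.5, 0.5]
gripper_width: 0.0514
```

>>> move_arm(
  deltas=[
    [[-3, 0, 0, 0, 0, 0], [-6, 0, 0, 0, 0, 0], [-10, 0, 0, 0, 0, 0], [-14, 0, 0, 0, 0, 0], [-17, 0, 0, 0, 0, 0], [-17, -4, 0, 0, 0, 0], [-17, -8, 0, 0, 0, 0], [-17, -12, 0, 0, 0, 0], [-17, -16, 0, 0, 0, 0], [-17, -20, 0, 0, 0, 0], [-17, -20, 0, 0, 0, 0], [-17, -20, 0, 0, 0, 0]],
  ],
)

```text
t: 19.52
ee_pos: [0.3965, -0.1019, 0.2505]
eef_rot: [1.309, 1.139, -1.308]
contact_force: [0.2, -0.4, -0.2]
gripper_width: 0.0513
```

```bash
python3 - <<'E'
from h import *
im,P,c,T=cloud('top')
X=(P[...,:2]-Lo)@np.c_[EX,EY];x,y,h=X[...,0],X[...,1],P[...,2]
s=(h>.077)&(h<.095)&(x>-.06)&(x<.07)&(y<-.07)&(y>-.14);v,u=np.where(s)
w=ray(np.c_[u,v],.086,c,T);w=(w-Lo)@np.c_[EX,EY]*1000;print('fin',len(u),cv2.minAreaRect(w.astype(np.float32)))
s=(h>.045)&(h<.058)&(x>-.06)&(x<.075)&(y<-.07)&(y>-.14);print('top z',np.nanmedian(h[s]),np.nanpercentile(x[s],[1,99]).round(4),np.nanpercentile(y[s],[1,99]).round(4))
a=cv2.resize(im[115:265,180:390],None,fx=3.8,fy=3.8,interpolation=cv2.INTER_CUBIC);cv2.imwrite('pics/end.png',a)
print(ctrl.get_obs()['ee_pos'],ctrl.get_obs()['contact_force'])
E
```

```text
fin 87 ((6.107967853546143, -104.492919921875), (13.178359985351562, 38.99460983276367), 0.09973642975091934)
top z 0.05122230934963046 [-0.0127  0.0745] [-0.1351 -0.0761]
[ 0.3976614  -0.10212138  0.25048037] [ 0.4983465  -0.15018397  0.35187231]
```

View pics/end.png

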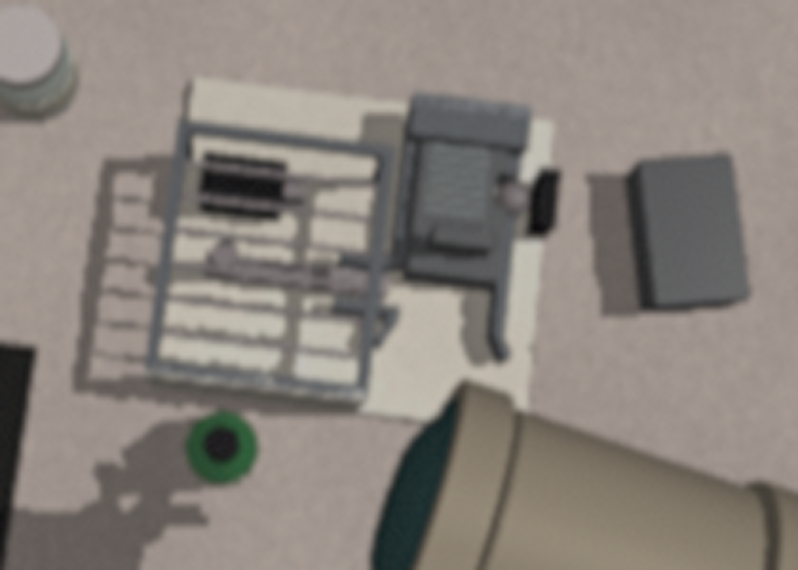

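```bash
python3 - <<'E'
from h import *
im,P,c,T=cloud('wrist')
X=(P[...,:2]-Lo)@np.c_[EX,EY];x,y,h=X[...,0],X[...,1],P[...,2]
for nm,lo,hi,hh,x0,x1,y0,y1 in(('fin',.079,.095,.086,-.06,.07,-.14,-.07),('knobhead',.067,.08,.075,-.045,.005,-.02,.075),('bridge',.057,.07,.063,.06,.13,-.17,-.05)):
    s=(h>lo)&(h<hi)&(x>x0)&(x<x1)&(y<y1)&(y>y0);v,u=np.where(s)
    if not len(u): print(nm,'unseen');continue
    w=(ray(np.c_[u,v],hh,c,T)-Lo)@np.c_[EX,EY]*1000;print(nm,len(u),cv2.minAreaRect(w.astype(np.float32)),w.mean(0))
im,P,c,T=cloud('top')
print('knob top-view px',((ray([[237.9,180.8]],.075,c,T)-Lo)@np.c_[EX,EY]*1000).round(1),'before',((ray([[256,185.4]],.075,c,T)-Lo)@np.c_[EX,EY]*1000).round(1))
i=im.astype(int);m=((i[...,2]-i[...,0]>40)&(i[...,2]>90));m[:,:80]=0;m[:,190:]=0;m[:190]=0;m[270:]=0;v,u=np.where(m);print('handle z',np.nanmedian(P[v,u,2]),(ray(np.c_[u,v],.033,c,T)*1000).mean(0).round(1))
for nm,b,hh in(('box',(.60,-.29),.044),('bottle',(.463,.0226),.095),('jar',(.72,.15),.085)):
    s=(np.hypot(P[...,0]-b[0],P[...,1]-b[1])<.08)&(abs(P[...,2]-hh)<.008);v,u=np.where(s);print(nm,(cv2.minAreaRect((ray(np.c_[u,v],hh,c,T)*1000).astype(np.float32)))[:2])
E
```

```text
fin 461 ((4.915559768676758, -105.39297485351562), (39.7042121887207, 15.8814115524292), 89.25668334960938) [   5.09234779 -104.66653653]
knobhead 263 ((-22.3812313079834, 43.04547119140625), (21.235565185546875, 17.356040954589844), 25.4971923828125) [-21.05487828  43.6203268 ]
bridge 1784 ((89.10028076171875, -105.37743377685547), (34.658668518066406, 79.66082763671875), 0.20474281907081604) [  89.5297915  -103.86466482]
knob top-view px [[-19.5  46.3]] before [[-25.1   1.3]]
handle z 0.0315405231806114 [478.3 344.5]
box ((605.4483032226562, -293.0664367675781), (101.876953125, 66.7030029296875))
bottle ((505.68878173828125, 12.767295837402344), (101.84292602539062, 87.19324493408203))
jar ((720.7321166992188, 151.16929626464844), (51.2169303894043, 50.96080017089844))
```

```bash
python3 -c "
from h import *
print(ctrl.hand_in())"
```

```text
the job is handed in; nothing more can be done
None
```

I carried out the whole task and handed it in at about 20 s of the 72 s allowed; `hand_in` reported no verdict.

**What I did**
- **Bolt:** I drew it back with the hooked rod until it hit its stop, at 16.7 N with almost no motion.
- **Rod:** I withdrew it and laid it flat on the mat again.
- **Magazine:** I carried it by its fin into the lane and pushed it home. The ball pulled it forward (+3.6 N), then it met the back stop at 9 N.

**Last checks**

| Item | Measured | Expected |
|---|---|---|
| Bolt position | 43 mm (wrist view), 46 mm (top view) | 45 mm |
| Rod | flat, origin about 10 mm from mat centre | within 125 x 75 mm |
| Magazine top height (z) | 51 mm | 52 mm |
| Magazine sideways (y) | -104.5 to -105.4 mm | -105 mm |
| Magazine yaw | under 1° (top 0.1°, wrist 0.7°) | 0° |
| Box and jar | within about 1 mm of where they started | unmoved |

**Checks that disagreed or failed**
- **Fin position:** the cameras put the fin at x 4.9 to 6.1 mm raw, about 7 mm for the wrist view after allowing for its visible side. The arm at the stop read 8.6 mm, and 8 mm is expected. I trusted the arm and the force readings.
- **Ball:** I only judged by eye, from its unchanged position in the top view, that it had sprung out.
- **Bottle:** the final numeric fit was spoiled by the guard, but the bottle sits at the same pixels as at the start.

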